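# Stack the filter support and spacer on the jig post and close the clamp cap

### The arm

A 6-joint arm with a two-finger parallel gripper is mounted at the origin on a cart in front of the work surface, level with it; the furniture and walls round the work are solid. World frame = base frame: x ahead of the robot, y to its left, z up, the work surface at z = 0. Lengths are in m, angles in rad, forces in N, time in s.
With the tool pointing down it reaches from about 0.375 to 0.9 m from the base axis. Payload 3.1 kg.
Tool frame: the origin (TCP) lies on the centre line of the jaws, within the pads' length; the fingertips stand 14 mm ahead of it and the grasp point (between the pads) lies 5 mm behind it; y points along the fingers, z is the direction in which the jaws open and shut, and the axes are right-handed (so a half turn about y gives the same grasp; the last joint's range is limited). The gripper opens to 87 mm and grips with 3 to 60 N. Pads are 19 mm wide; open, the fingers measure 117 mm over their backs; the gripper's body (75 mm by 190 mm) begins 51 mm behind the grasp point.
Start: joints at [-1.341, 0.527, 1.433, -0, 1.181, -0.178], TCP at [0.248, -0.574, 0.237] pointing down, gripper open.
Joint ranges: [-3.08, 3.08], [-0.75, 2.2], [0.22, 2.44], [-1.43, 4.57], [0, 2.65], [-2.85, 2.85]. Speed limits (rad/s): [2.79, 2.79, 3.14, 3.14, 3.14, 3.14].

### API

Orientations are given as a unit quaternion [x, y, z, w].
In Python, from rig import robot, vision gives the robot as it stands.
- The arm moves only by the shell command python3 -m crank 'ROWS' [FORCE]. ROWS is JSON, a list of rows, each a list of 7 numbers: the shift along the tool's x, y, z as a fraction of full scale, then the turn, a rotation vector about the tool's x, y, z as a fraction of full scale, then the gripper command: -1 is shut, 1 is fully open, values between are in proportion. In form: [[x, y, z, wx, wy, wz, grip], ...]. A call has 1 to 10 rows; each row is the pose to reach, as a shift and turn from the pose commanded when the call began, along the tool's axes at that moment, turning the shorter way round; what a row does not reach only later rows make up. Full scale, the value 1, is 50 cm for a shift and pi rad for a turn. A row lasts 1/8 s, in which the tool goes at most 62.5 mm and 10.7 degrees, less where a joint would pass 70% of its speed; a pose out of reach is approached as far as the arm can. A call with a number of a shift or a turn outside -1 to 1 is refused whole. A call with a gripper value outside its range is refused whole. The fingers move at their own pace and stop on an object; FORCE is the grip in N (left out, the last holds). Time passes only in rows, so rows that repeat a pose let the fingers close. It gives the time, the measured TCP pose, the force and the opening at its end, in the units of the state.
- robot.get_obs(): the state, without advancing time (a new reading comes with each control period).
- vision.camera(name): name is "side" or "top"; returns the picture (420x560x3 uint8, blue, green, red); there is no depth.
- vision.camera_info(name): a dict with "vfov" (degrees; the focal length in pixels is half the picture's height over the tangent of half this angle, whatever the lens; pixels are square), "cx", "cy" (the principal point, pixels), "world_from_camera" (4x4, takes a point from camera to world coordinates). Camera axes: x right, y up, looking along -z (the intrinsics and any distortion apply to the point x, -y, -z); pixel columns grow to the right and rows downward; lengths in m; the calibration is good to about 2 mm. A picture is of the moment at which its call begins. camera_info takes no time and is no camera call.
- robot.hand_in(): hands the job in, once; it reports no verdict.
The state is a dict: "time": time; "q": joint angles; "joint_velocities": joint speeds; "joint_torque": joint torques, N m; "position": TCP position; "tool_rot": TCP orientation; "ft_force": force on the tool from outside, world axes, zero at the start; "moment": the same for the moment, N m; "grip_width": finger opening in m.
Only numpy, scipy, OpenCV 4.12 (cv2) and the standard library are available. Lean on these libraries where they do the work, as an engineer would, in place of code of your own. Each camera call takes 0.05 s, during which the arm holds its last target.

### The job

Load the little filter-holder jig: slide the blue perforated filter support down over the post until it sits flat on the base plate, then slide the orange spacer ring down on top of it, and last swing the hinged clamp cap over and push it fully shut on the stack. Lower the rings onto the post rather than dropping them from above it, and leave the vial, the tweezers and the rubber stopper nearby where they are.

Things in the scene. Friction and masses are not known exactly. Their poses are not given: they have to be found in the camera images.
- jig: assembly jig, fixed to the bench for the run, place and yaw (-0.2 to 0.3 rad) vary: aluminium base plate 84 mm (its x) by 136 mm (its y, from -56 to +80 mm), 12 mm thick, with an upright steel post of 10 mm diameter whose tapered tip is 45 mm above the bench. Origin on the bench under the post's axis, z up. Two hinge ears (outer faces at x = +-25 mm, y = 44 to 64 mm, up to 60 mm above the bench) carry the clamp cap at the jig's +y end.
- post_seat (a point): point on the post's axis at the top of the base plate (12 mm above the bench), where the underside of the filter support must sit; axes as the jig's
- support: blue filter support: flat ring of outer diameter 40 mm, height 16 mm, bore 13 mm, with rings of small dark perforations on both faces; 40 g; origin at the centre of its underside, z along the bore. Lies flat on the bench, left or right of the jig.
- spacer: orange plain spacer ring: outer diameter 40 mm, height 20 mm, bore 13 mm, 40 g; origin at the centre of its underside, z along the bore. Lies flat on the bench on the other side of the jig. On top of the seated support its underside is 28 mm and its top 48 mm above the bench.
- cap (a joint): angle of the clamp cap about its hinge, rad: 0 = fully shut (level over the post), about 1.57 = upright, starts open at 1.85 to 2.1, leaning away from the post; stop at 2.2. The hinge is stiff (0.07 N m friction), so the cap stays at whatever angle it is left and must be pushed all the way; it does not latch.
- cap_hinge (a point): middle of the clamp cap's hinge axis, on the jig at its y = +54 mm, 54 mm above the bench; the axis runs along the jig's x. The dark steel cap, 8 mm thick, reaches 100 mm from here: an arm 24 mm wide, a 48 mm disc centred 54 mm from the hinge, and a red end tab. Shut, it points to the jig's -y, its top is 58 mm and its underside 50 mm above the bench.
- cap_tab (a point): centre of the red end tab of the clamp cap (22 x 26 x 8 mm), 87 mm from the hinge axis; moves with the cap
- vial_4: bystander: small glass vial with a red lid, 25 mm diameter, 54 mm high, upright; origin at its underside's centre
- tweezers: bystander: steel tweezers lying flat, 14 x 130 x 9 mm; origin under their middle, long side along own y
- rubber_stopper: bystander: brown rubber stopper, 31 mm diameter, 25 mm high; origin at its underside's centre
Things that resemble listed ones, but are neither listed nor needed, are in the scene too. Leave any green look-alike of the spacer alone. Leave any yellow look-alike of the support alone.

How it is judged:
On the way, in this order (a step that is already met when the one before it is completed fails the run):
1. the filter support sits flat on the base plate round the post (horizontal distance between support and post_seat below 0.005 m and z of support in the frame of post_seat below 0.003 m and angle between support's own z axis and vertical below 0.08 rad), for 0.2 s.
2. the spacer sits on the support round the post (horizontal distance between spacer and post_seat below 0.005 m and z of spacer in the frame of post_seat between 0.013 and 0.019 m and angle between spacer's own z axis and vertical below 0.08 rad), for 0.2 s.
3. the clamp cap is shut (value of joint cap below 0.06 rad), for 0.2 s.
At the end, for the whole second after the job is handed in: Support flat on the base plate round the post (within 5 mm of its axis, underside within 3 mm of the plate), spacer flat on it (within 5 mm of the axis, underside 13 to 19 mm above the plate), both tilted under 0.08 rad and at rest; clamp cap shut to within 0.06 rad (all of step 1 and all of step 2 and value of joint cap below 0.06 rad and linear speed of each of support, spacer below 0.02 m/s); the robot touches nothing.
It fails at once if the support is dropped from above the post (contact force between the fingers and support below 0.05 N and height (world z) of support above 0.055 m and linear speed of support above 0.25 m/s).
It fails at once if the spacer is dropped from above the post (contact force between the fingers and spacer below 0.05 N and height (world z) of spacer above 0.055 m and linear speed of spacer above 0.25 m/s).
It fails at once if the vial is moved more than 20 mm or tipped (distance of vial_4 from where it was at the start of the episode above 0.02 m or angle between vial_4's own z axis and vertical above 0.5 rad).
It fails at once if the tweezers are moved more than 20 mm (distance of tweezers from where it was at the start of the episode above 0.02 m).
It fails at once if the rubber stopper is moved more than 20 mm (distance of rubber_stopper from where it was at the start of the episode above 0.02 m).
It also fails if it takes over 67 s, if anything falls off the work surface, if the arm or the gripper's body presses on something with over 40 N, if the wrist force passes 120 N, or if a joint passes its speed limit or range.

## Working session

There is one attempt and no reset: what is moved stays moved. The work goes in short steps, Python scripts to look and compute and a shell command to move; the robot and the scene stay as the last step left them, time stands still between calls to the robot, and variables do not carry over. Pictures are saved under pics/ and viewed, and the job is handed in when it is done.

```bash
ls; mkdir -p pics; python3 - <<'E'
from rig import robot, vision
import cv2,json
o=robot.get_obs();print(o)
for n in("side","top"):
    cv2.imwrite(f"pics/{n}0.png",vision.camera(n)); i=vision.camera_info(n);print(n,i)
E
```

```text
pics
{'time': 0.0, 'q': array([-1.34152418e+00,  5.28489066e-01,  1.43387959e+00,  2.08270387e-05,
        1.18139380e+00, -1.78476499e-01]), 'joint_velocities': array([-0.00029653, -0.00049359, -0.0004047 ,  0.00071544,  0.00085604,
        0.00138429]), 'joint_torque': array([-1.00229779e-04, -4.40043569e+01, -1.76590651e+01,  6.35273801e-02,
        5.82993426e-02, -1.70475619e-04]), 'position': array([ 0.24772595, -0.57305654,  0.23556476]), 'tool_rot': array([-0.14317417,  0.69322948, -0.69169535,  0.14314882]), 'ft_force': array([-0.03488556, -0.7021132 , -0.60426671]), 'moment': array([-0.01785939,  0.01119686,  0.0006237 ]), 'grip_width': 0.08703819848433172}
side {'vfov': 47.9523356724057, 'cx': 285.5947357509014, 'cy': 211.78539244969173, 'world_from_camera': array([[ 0.99960657,  0.00942066,  0.02641889,  0.58128094],
       [ 0.01904384,  0.4635631 , -0.88585924, -1.14598452],
       [-0.0205922 ,  0.88601383,  0.46320131,  0.63664208],
       [ 0.        ,  0.        ,  0.        ,  1.        ]])}
top {'vfov': 45.41215509515231, 'cx': 276.84810124582026, 'cy': 216.39112244638363, 'world_from_camera': array([[ 0.01715708,  0.9852974 , -0.16998434,  0.37107994],
       [-0.99966509,  0.0201983 ,  0.01617797, -0.04041803],
       [ 0.01937351,  0.16964985,  0.98531396,  1.13513723],
       [ 0.        ,  0.        ,  0.        ,  1.        ]])}
```

View pics/side0.png

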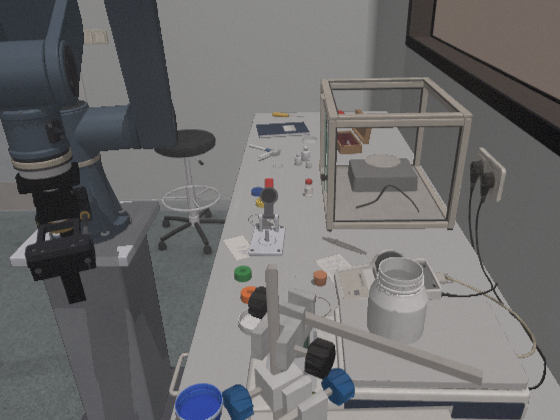

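View pics/top0.png

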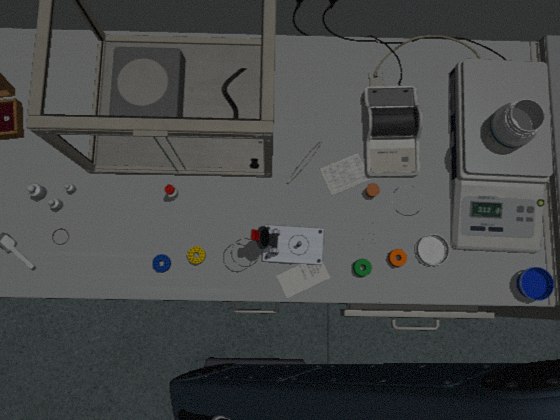

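```bash
python3 - <<'E'
import cv2,numpy as np
t=cv2.imread("pics/top0.png");s=cv2.imread("pics/side0.png")
a=cv2.resize(t[170:300,140:440],None,fx=2.6,fy=2.6,interpolation=cv2.INTER_CUBIC)
b=cv2.resize(s[170:310,215:345],None,fx=4.2,fy=4.2,interpolation=cv2.INTER_CUBIC)
cv2.imwrite("pics/ct.png",a);cv2.imwrite("pics/cs.png",b)
E
```

```text
(no output)
```

View pics/ct.png

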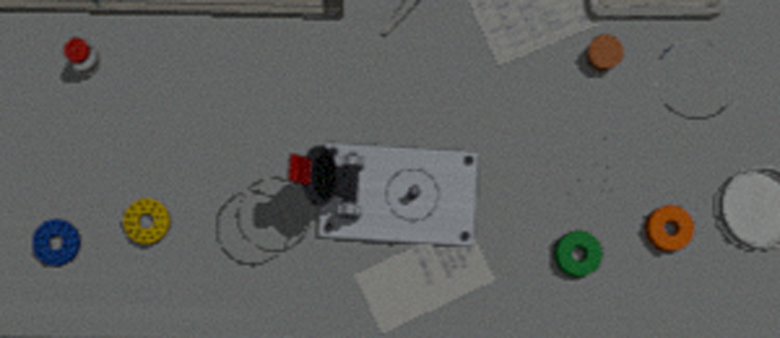

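View pics/cs.png

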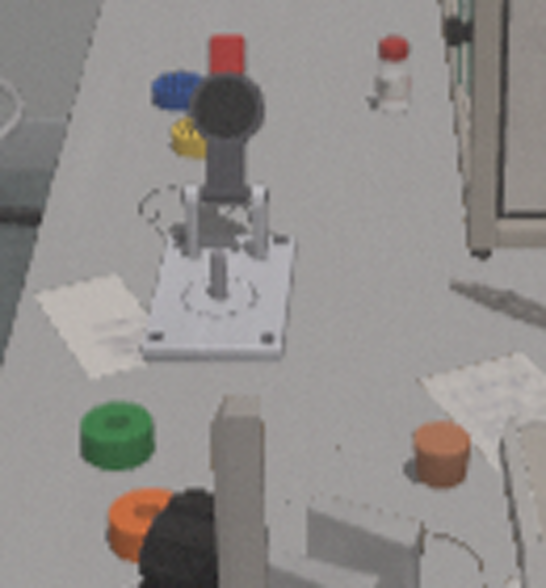

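```bash
cat > h.py <<'E'
import cv2,numpy as np
from rig import robot,vision
def cam(n):
    i=vision.camera_info(n);f=210/np.tan(np.radians(i['vfov']/2));return f,i['cx'],i['cy'],np.array(i['world_from_camera'])
def ray(n,u,v):
    f,cx,cy,T=cam(n);d=T[:3,:3]@np.array([(u-cx)/f,-(v-cy)/f,-1]);return T[:3,3],d/np.linalg.norm(d)
def onz(n,u,v,z):
    o,d=ray(n,u,v);return o+d*(z-o[2])/d[2]
def tri(a,b):
    (o1,d1),(o2,d2)=ray("top",*a),ray("side",*b)
    A=np.stack([d1,-d2],1);s=np.linalg.lstsq(A,o2-o1,rcond=None)[0]
    p,q=o1+s[0]*d1,o2+s[1]*d2;return (p+q)/2,np.linalg.norm(p-q)
def proj(n,p):
    f,cx,cy,T=cam(n);c=T[:3,:3].T@(np.asarray(p)-T[:3,3]);return cx+f*c[0]/-c[2],cy+f*c[1]/c[2]
def blob(img,lo,hi,box,smin=110):
    u0,v0,u1,v1=box;c=cv2.resize(img[v0:v1,u0:u1],None,fx=4,fy=4,interpolation=cv2.INTER_CUBIC)
    h=cv2.cvtColor(c,cv2.COLOR_BGR2HSV);m=cv2.inRange(h,(lo,smin,40),(hi,255,255))
    cs,_=cv2.findContours(m,cv2.RETR_EXTERNAL,cv2.CHAIN_APPROX_NONE)
    k=max(cs,key=cv2.contourArea);k=cv2.convexHull(k);M=cv2.moments(k)
    x,y,w,hh=cv2.boundingRect(k);g=lambda a,o:(a+.5)/4-.5+o
    # bore: non-colour area inside hull
    f=np.zeros_like(m);cv2.drawContours(f,[k],-1,255,-1);e=cv2.erode(f,np.ones((17,17)))
    b=cv2.moments(cv2.bitwise_and(e,~m),True)
    bore=(g(b['m10']/b['m00'],u0),g(b['m01']/b['m00'],v0),b['m00']/16) if b['m00'] else None
    return (g(M['m10']/M['m00'],u0),g(M['m01']/M['m00'],v0)),(w/4,hh/4),bore
E
python3 - <<'E'
from h import *
t=cv2.imread("pics/top0.png");s=cv2.imread("pics/side0.png")
R={}
for k,(lo,hi,bt,bs) in dict(support=(100,130,(145,245,178,280),(245,180,272,200)),spacer=(5,18,(382,243,414,274),(235,285,262,310)),green=(45,85,(345,252,378,284),(228,260,260,288)),stopper=(3,18,(360,178,388,202),(308,266,332,290))).items():
    a=blob(t,lo,hi,bt,90);b=blob(s,lo,hi,bs,90);print(k,a,b);R[k]=a
    print('  tri centroid',tri(a[0],b[0]))
    if a[2] and b[2]: print('  tri bore',tri(a[2][:2],b[2][:2]))
    for z in(.008,.010,.016,.02):print('  ',z,onz("top",*a[0],z)[:2], onz("top",*a[2][:2],z)[:2] if a[2] else '')
x,y,w,h=225,170,120,110
g=cv2.resize(t[215:275,245:335],None,fx=8,fy=8,interpolation=cv2.INTER_CUBIC);cv2.imwrite("pics/jig_t.png",g)
g=cv2.resize(s[170:265,235:300],None,fx=6.3,fy=6.3,interpolation=cv2.INTER_CUBIC);cv2.imwrite("pics/jig_s.png",g)
E
```

```text
support ((161.06231394319735, 262.8264643173224), (18.5, 18.25), (161.05409356725147, 262.8092105263158, 21.375)) ((256.3390596745027, 191.07496986136226), (11.0, 8.5), None)
  tri centroid (array([0.45284511, 0.19731809, 0.00904734]), np.float64(0.004187756704290921))
   0.008 [0.45499986 0.19788722] [0.45503798 0.19790766]
   0.01 [0.45485095 0.19746437] [0.454889   0.19748478]
   0.016 [0.45440423 0.19619582] [0.45444207 0.19621612]
   0.02 [0.45410641 0.19535012] [0.45414412 0.19537034]
spacer ((397.06646172497403, 257.4325857291306), (19.5, 18.25), (397.23806532663315, 257.38002512562815, 12.4375)) ((246.99048385226416, 293.546421116716), (15.5, 17.75), None)
  tri centroid (array([ 0.47329265, -0.33099502,  0.01391668]), np.float64(0.006511142841267438))
   0.008 [ 0.47706742 -0.33200882] [ 0.47719362 -0.33240096]
   0.01 [ 0.47687935 -0.33149142] [ 0.47700533 -0.33188287]
   0.016 [ 0.47631516 -0.32993921] [ 0.47644046 -0.33032858]
   0.02 [ 0.47593903 -0.32890441] [ 0.47606388 -0.32929238]
green ((362.1514227642276, 267.1135109114249), (18.0, 18.0), (362.275956284153, 267.12841530054646, 22.875)) ((242.48558620339327, 273.45682210708117), (16.25, 15.25), None)
  tri centroid (array([ 0.45293154, -0.25227279,  0.01057059]), np.float64(0.0013577179933676497))
   0.008 [ 0.45379056 -0.25264633] [ 0.45376233 -0.25292678]
   0.01 [ 0.4536438  -0.25226975] [ 0.45361562 -0.2525497 ]
   0.016 [ 0.45320351 -0.25114001] [ 0.45317549 -0.25141847]
   0.02 [ 0.45290999 -0.25038685] [ 0.45288206 -0.25066432]
stopper ((372.16422919316096, 189.77730676840469), (14.0, 14.0), None) ((319.7887492665754, 277.5322951300606), (12.75, 15.25), None)
  tri centroid (array([ 0.62954884, -0.27643806,  0.01539545]), np.float64(0.0022065717874138594))
   0.008 [ 0.63239065 -0.27794031] 
   0.01 [ 0.63192698 -0.27751885] 
   0.016 [ 0.63053597 -0.27625447] 
   0.02 [ 0.62960862 -0.27541154]
```

View pics/jig_t.png

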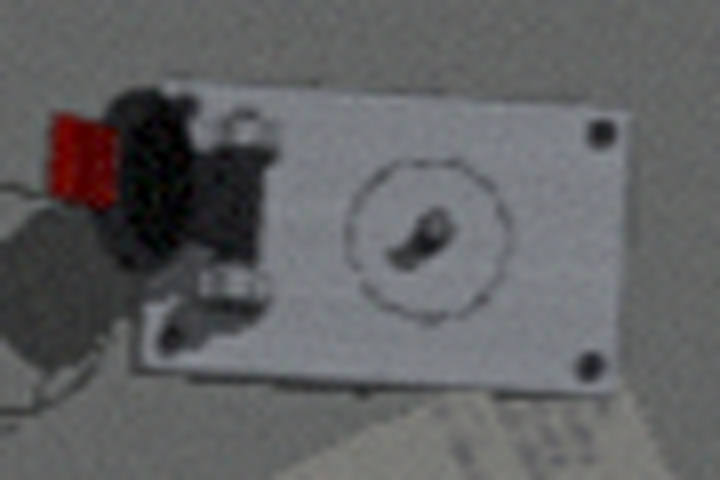

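View pics/jig_s.png

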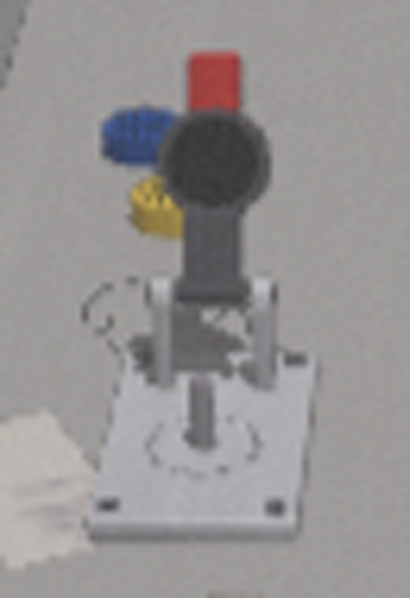

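```bash
python3 - <<'E'
from h import *
t=cv2.imread("pics/top0.png");s=cv2.imread("pics/side0.png")
# spacer thresholds
for sm in(90,120,150,180):print(sm,blob(t,3,20,(382,243,414,274),sm),blob(t,100,130,(145,245,178,280),sm)[0])
g=cv2.resize(t[215:275,245:335],None,fx=8,fy=8,interpolation=cv2.INTER_CUBIC)
y=cv2.cvtColor(g,cv2.COLOR_BGR2GRAY);y=cv2.GaussianBlur(y,(0,0),3)
bg=cv2.medianBlur(y,101)
d=(bg.astype(int)-y)>14
vv,uu=np.nonzero(d);r=np.hypot(uu-430,vv-240);k=(r>62)&(r<100)
e=cv2.fitEllipse(np.stack([uu[k],vv[k]],1).astype(np.float32));print('circ',e,k.sum())
P=lambda u,v:((u+.5)/8-.5+245,(v+.5)/8-.5+215)
c=P(*e[0]);print(c,onz("top",*c,.012))
# holes
for q in[(601,133),(590,366)]:
    k=np.hypot(uu-q[0],vv-q[1])<22;p=P(uu[k].mean(),vv[k].mean());print('hole',p,onz("top",*p,.012))
# plate lower/upper edges: brightness profile
def edge(cols,v0,v1,sgn):
    out=[]
    for u in cols:
        col=y[v0:v1,u].astype(float);i=np.argmax(sgn*np.gradient(col));out.append((u,v0+i))
    return np.array(out)
for nm,v0,v1,sg,cols in(('up',70,120,1,range(300,600,5)),('lo',355,400,-1,range(200,590,5))):
    E=edge(cols,v0,v1,sg);p=np.polyfit(E[:,0],E[:,1],1)
    for _ in range(3):
        r=abs(E[:,1]-np.polyval(p,E[:,0]));E2=E[r<4];p=np.polyfit(E2[:,0],E2[:,1],1)
    a,b=[onz("top",*P(u,np.polyval(p,u)),.012) for u in(cols[0],cols[-1])]
    d=a-b;print(nm,a[:2],b[:2],'yaw',np.arctan2(-d[0],d[1]),len(E2))
q=lambda u,v:((u+.5)/6.3-.5+235,(v+.5)/6.3-.5+170)
tip=P(436,218);st=q(202,382);print('tip tri',tri(tip,st),onz("top",*tip,.045))
print('circ tri',tri(c,q(203,443)))
print('hinge ear', onz("top",*P(245,125),.06),onz("top",*P(233,282),.06))
tab=q(215,82);print('tab tri',tri(P(85,160),tab))
E
```

```text
90 ((397.06646172497403, 257.4325857291306), (19.5, 18.25), (397.23989898989896, 257.39141414141415, 12.375)) (161.06231394319735, 262.8264643173224)
120 ((397.0315729104329, 257.4229353680431), (19.0, 18.0), (397.1823593073593, 257.375, 14.4375)) (161.08226227795194, 262.8537878787879)
150 ((397.02442386831274, 257.43728395061726), (19.0, 17.75), (397.11305147058823, 257.40625, 17.0)) (161.1421875, 262.8803276909722)
180 ((397.0062446443873, 257.43665381319624), (18.5, 17.25), (397.04559748427675, 257.4426100628931, 19.875)) (161.17773101638159, 262.8779301294235)
circ ((428.9671936035156, 239.35617065429688), (158.3831787109375, 161.2429656982422), 111.28175354003906) 4249
(298.18339920043945, 244.4820213317871) [ 0.50165989 -0.10799448  0.012     ]
hole (np.float64(319.53046875), np.float64(231.4353125)) [ 0.53227531 -0.15605562  0.012     ]
hole (np.float64(318.1730600933489), np.float64(260.31147899649943)) [ 0.46687568 -0.15318522  0.012     ]
up [ 0.54378468 -0.07103235] [ 0.54028137 -0.15468798] yaw -0.041853255968228226 58
lo [ 0.46369363 -0.04429502] [ 0.45997656 -0.1521182 ] yaw -0.03446016782465776 76
tip tri (array([ 0.50263836, -0.10824654,  0.04210141]), np.float64(0.002893994959118673)) [ 0.503729   -0.10787511  0.045     ]
circ tri (array([ 0.50099294, -0.10799393,  0.01318987]), np.float64(0.001060673310649405))
hinge ear [ 0.5261993  -0.05499748  0.06      ] [ 0.48354316 -0.05252872  0.06      ]
tab tri (array([ 0.50556443, -0.01396376,  0.13172003]), np.float64(0.001162794257205762))
```

```bash
cat >> h.py <<'E'
from scipy.spatial.transform import Rotation as Ro
YAW=-.038
def goal(sgn=1):
    z=sgn*np.array([np.cos(YAW),np.sin(YAW),0]);y=np.array([0,0,-1.]);return Ro.from_matrix(np.stack([np.cross(y,z),y,z],1))
def rows(targets,G):
    o=robot.get_obs();R=Ro.from_quat(o['tool_rot']);p=np.array(o['position'])
    w=(R.inv()*G).as_rotvec()/np.pi
    print('t',round(o['time'],2),'p',p.round(4),'w%g'%o['grip_width'],'F',np.round(o['ft_force'],1),'q',np.round(o['q'],2),'tilt',R.as_matrix()[:,1].round(3))
    for T in targets:print(T,np.append(R.inv().apply(np.array(T)-p)/.5,w).round(4).tolist(), 'dist',np.linalg.norm(np.array(T)-p).round(3),'ang',np.degrees(np.linalg.norm(w)*np.pi).round(1))
E
python3 - <<'E'
from h import *
for s in(1,-1):rows([(.40,-.35,.24),(.43,-.1,.24),(.455,.198,.15)],goal(s))
print(Ro.from_quat(robot.get_obs()['tool_rot']).as_matrix().round(3))
E
```

```text
t 0.1 p [ 0.2478 -0.5731  0.2357] w0.0871334 F [ 0.2 -0.1  0. ] q [-1.34  0.53  1.43  0.    1.18 -0.18] tilt [-0.     0.002 -1.   ]
(0.4, -0.35, 0.24) [-0.4565, -0.008, -0.2889, 0.0005, -0.3581, -0.0004] dist 0.27 ang 64.5
(0.43, -0.1, 0.24) [-0.7099, -0.007, -0.7241, 0.0005, -0.3581, -0.0004] dist 0.507 ang 64.5
(0.455, 0.198, 0.15) [-0.9921, 0.1741, -1.251, 0.0005, -0.3581, -0.0004] dist 0.803 ang 64.5
t 0.1 p [ 0.2478 -0.5731  0.2357] w0.0871334 F [ 0.2 -0.1  0. ] q [-1.34  0.53  1.43  0.    1.18 -0.18] tilt [-0.     0.002 -1.   ]
(0.4, -0.35, 0.24) [-0.4565, -0.008, -0.2889, 0.0005, 0.6419, 0.0005] dist 0.27 ang 115.5
(0.43, -0.1, 0.24) [-0.7099, -0.007, -0.7241, 0.0005, 0.6419, 0.0005] dist 0.507 ang 115.5
(0.455, 0.198, 0.15) [-0.9921, 0.1741, -1.251, 0.0005, 0.6419, 0.0005] dist 0.803 ang 115.5
[[-0.918 -0.     0.397]
 [-0.397  0.002 -0.918]
 [-0.    -1.    -0.002]]
```

```bash
python3 -m crank '[[-0.456,-0.01,-0.289,0,-0.18,0,1],[-0.456,-0.01,-0.289,0,-0.358,0,1],[-0.456,-0.01,-0.289,0,-0.358,0,1],[-0.456,-0.01,-0.289,0,-0.358,0,1],[-0.71,-0.01,-0.724,0,-0.358,0,1],[-0.71,-0.01,-0.724,0,-0.358,0,1],[-0.71,-0.01,-0.724,0,-0.358,0,1],[-0.71,-0.01,-0.724,0,-0.358,0,1],[-0.71,-0.01,-0.724,0,-0.358,0,1]]' 20
python3 - <<'E'
from h import *
rows([(.455,.198,.15),(.455,.198,.06),(.455,.198,.017)],goal(1))
E
```

```text
time: 1.23
position: [0.4292, -0.0969, 0.2413]
tool_rot: [-0.491, 0.509, -0.508, 0.491]
ft_force: [0.2, -1.4, -0.1]
grip_width: 0.0872
t 1.23 p [ 0.4292 -0.0969  0.2413] w0.0872475 F [ 0.2 -1.4 -0.1] q [-0.48  0.27  1.87  0.    1.   -0.44] tilt [-0.002  0.001 -1.   ]
(0.455, 0.198, 0.15) [-0.5911, 0.1834, 0.0315, 0.0005, 0.0011, -0.0005] dist 0.31 ang 0.2
(0.455, 0.198, 0.06) [-0.5908, 0.3634, 0.0318, 0.0005, 0.0011, -0.0005] dist 0.347 ang 0.2
(0.455, 0.198, 0.017) [-0.5907, 0.4494, 0.032, 0.0005, 0.0011, -0.0005] dist 0.371 ang 0.2
```

```bash
python3 -m crank '[[-0.591,0,0.032,0,0,0,1],[-0.591,0,0.032,0,0,0,1],[-0.591,0,0.032,0,0,0,1],[-0.591,0,0.032,0,0,0,1],[-0.591,0.1,0.032,0,0,0,1],[-0.591,0.2,0.032,0,0,0,1],[-0.591,0.28,0.032,0,0,0,1],[-0.591,0.34,0.032,0,0,0,1],[-0.591,0.34,0.032,0,0,0,1]]' 20
python3 - <<'E'
from h import *
rows([(.455,.198,.06),(.455,.198,.017)],goal(1))
cv2.imwrite("pics/top1.png",vision.camera("top"));s=vision.camera("side");cv2.imwrite("pics/side1.png",cv2.resize(s[120:280,180:380],None,fx=3.5,fy=3.5,interpolation=cv2.INTER_CUBIC))
E
```

```text
time: 2.35
position: [0.4557, 0.1937, 0.0695]
tool_rot: [-0.492, 0.511, -0.508, 0.489]
ft_force: [0.1, -0.3, 0.3]
grip_width: 0.087
t 2.35 p [0.4557 0.1937 0.0695] w0.086994 F [ 0.1 -0.3  0.3] q [ 0.18  0.64  1.89 -0.    0.62  0.21] tilt [-0.006 -0.001 -1.   ]
(0.455, 0.198, 0.06) [-0.0085, 0.019, -0.0015, 0.0019, -0.0001, 0.0004] dist 0.01 ang 0.3
(0.455, 0.198, 0.017) [-0.0086, 0.105, -0.001, 0.0019, -0.0001, 0.0004] dist 0.053 ang 0.3
```

View pics/side1.png

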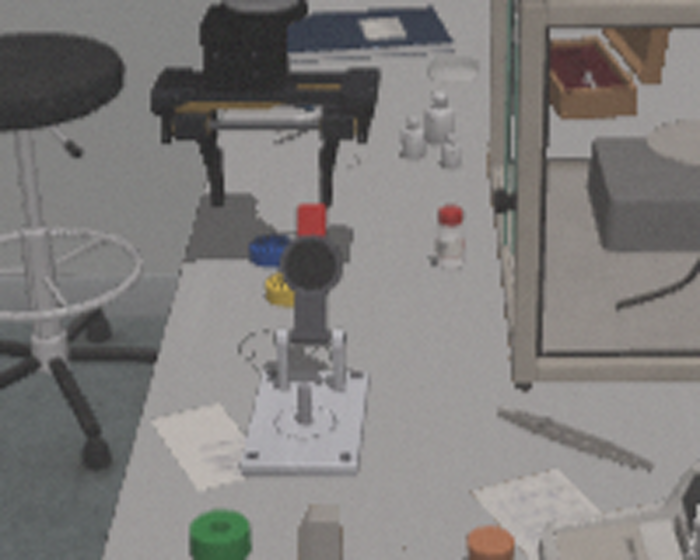

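View pics/top1.png

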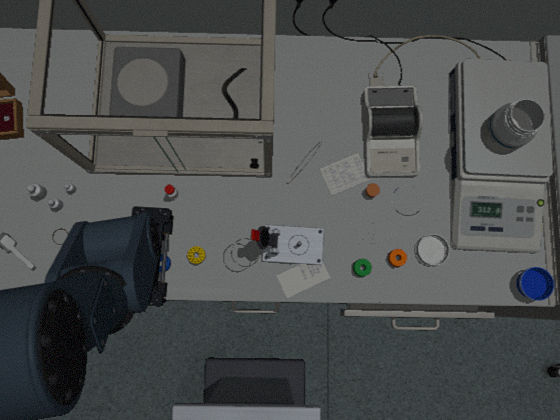

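```bash
python3 -m crank '[[0,0,0,0,0,0,1],[0,0,0,0,0,0,1]]' 20
python3 - <<'E'
from h import *
rows([(.455,.198,.06),(.455,.198,.017)],goal(1))
E
```

```text
time: 2.7
position: [0.4584, 0.1942, 0.0728]
tool_rot: [0.49, -0.509, 0.51, -0.491]
ft_force: [-0.5, -0.2, 0.9]
grip_width: 0.0867
t 2.7 p [0.4584 0.1942 0.0728] w0.086656 F [-0.5 -0.2  0.9] q [0.18 0.63 1.88 0.   0.62 0.21] tilt [ 0.003  0.    -1.   ]
(0.455, 0.198, 0.06) [-0.0074, 0.0256, -0.0071, -0.0008, -0.0001, -0.0002] dist 0.014 ang 0.2
(0.455, 0.198, 0.017) [-0.0073, 0.1116, -0.0073, -0.0008, -0.0001, -0.0002] dist 0.056 ang 0.2
```

```bash
python3 -m crank '[[-0.0075,0.03,-0.007,0,0,0,1],[-0.0075,0.07,-0.007,0,0,0,1],[-0.0075,0.1,-0.007,0,0,0,1],[-0.0075,0.112,-0.007,0,0,0,1],[-0.0075,0.112,-0.007,0,0,0,1]]' 20
python3 - <<'E'
from h import *
rows([(.455,.198,.017)],goal(1))
E
```

```text
time: 3.32
position: [0.4541, 0.1979, 0.0154]
tool_rot: [-0.49, 0.51, -0.509, 0.49]
ft_force: [0.6, 0.5, -0.1]
grip_width: 0.087
t 3.33 p [0.4541 0.1979 0.0154] w0.0870493 F [ 0.6  0.5 -0.1] q [ 0.18  0.75  1.91 -0.    0.49  0.22] tilt [-0. -0. -1.]
(0.455, 0.198, 0.017) [-0.0003, -0.0032, 0.0017, 0.0001, -0.0001, 0.0] dist 0.002 ang 0.0
```

```bash
python3 -m crank '[[0,0,0,0,0,0,-1],[0,0,0,0,0,0,-1],[0,0,0,0,0,0,-1],[0,0,0,0,0,0,-1],[0,0,0,0,0,0,-1],[0,0,0,0,0,0,-1]]' 20
python3 - <<'E'
from h import *
rows([(.455,.198,.017)],goal(1))
E
```

```text
time: 4.08
position: [0.4542, 0.1979, 0.0156]
tool_rot: [-0.49, 0.51, -0.509, 0.49]
ft_force: [0.4, -0.3, 0.3]
grip_width: 0.0394
t 4.08 p [0.4542 0.1979 0.0156] w0.0393616 F [ 0.4 -0.3  0.3] q [0.18 0.75 1.91 0.   0.49 0.22] tilt [-0. -0. -1.]
(0.455, 0.198, 0.017) [-0.0002, -0.0028, 0.0017, 0.0, -0.0001, 0.0] dist 0.002 ang 0.0
```

```bash
python3 -m crank '[[0,-0.05,0,0,0,0,-1],[0,-0.15,0,0,0,0,-1],[0,-0.26,0,0,0,0,-1],[0,-0.36,0,0,0,0,-1],[0.12,-0.36,0.05,0,0,0,-1],[0.24,-0.36,0.1,0,0,0,-1],[0.35,-0.36,0.1,0,0,0,-1],[0.46,-0.36,0.1,0,0,0,-1],[0.57,-0.36,0.1,0,0,0,-1],[0.61,-0.36,0.1,0,0,0,-1]]' 20
python3 -m crank '[[0,0,0,0,0,0,-1],[0,0,0,0,0,0,-1],[0,0,0,0,0,0,-1]]' 20
python3 - <<'E'
from h import *
rows([(.502,-.108,.075)],goal(1))
E
```

```text
time: 5.32
position: [0.4923, -0.1118, 0.1955]
tool_rot: [0.489, -0.51, 0.511, -0.489]
ft_force: [-0.6, -0.1, -0.0]
grip_width: 0.0395
time: 5.7
position: [0.4922, -0.1073, 0.1955]
tool_rot: [-0.491, 0.509, -0.509, 0.491]
ft_force: [0.1, 0.3, -0.3]
grip_width: 0.0397
t 5.7 p [ 0.4922 -0.1073  0.1955] w0.0397303 F [ 0.1  0.3 -0.3] q [-0.44  0.42  1.78  0.    0.94 -0.4 ] tilt [-0.001  0.001 -1.   ]
(0.502, -0.108, 0.075) [0.0007, 0.2409, 0.0198, 0.0002, 0.0005, -0.0002] dist 0.121 ang 0.1
```

```bash
python3 -m crank '[[0.001,0,0.02,0,0,0,-1],[0.001,0.08,0.02,0,0,0,-1],[0.001,0.16,0.02,0,0,0,-1],[0.001,0.231,0.02,0,0,0,-1],[0.001,0.231,0.02,0,0,0,-1],[0.001,0.231,0.02,0,0,0,-1]]' 20
python3 - <<'E'
from h import *
rows([(.502,-.108,.075)],goal(1))
t=vision.camera("top");s=vision.camera("side")
cv2.imwrite("pics/top2.png",cv2.resize(t[180:300,220:340],None,fx=5,fy=5,interpolation=cv2.INTER_CUBIC));cv2.imwrite("pics/side2.png",cv2.resize(s[190:265,230:310],None,fx=8,fy=8,interpolation=cv2.INTER_CUBIC));cv2.imwrite("pics/side2r.png",s)
E
```

```text
time: 6.45
position: [0.5036, -0.1097, 0.0808]
tool_rot: [0.49, -0.509, 0.51, -0.491]
ft_force: [-0.2, -0.3, -0.8]
grip_width: 0.0398
t 6.45 p [ 0.5036 -0.1097  0.0808] w0.039783 F [-0.2 -0.3 -0.8] q [-0.43  0.63  1.83  0.    0.67 -0.39] tilt [ 0.002 -0.001 -1.   ]
(0.502, -0.108, 0.075) [-0.0032, 0.0117, -0.0033, -0.0005, 0.0001, 0.0002] dist 0.006 ang 0.1
```

View pics/side2.png

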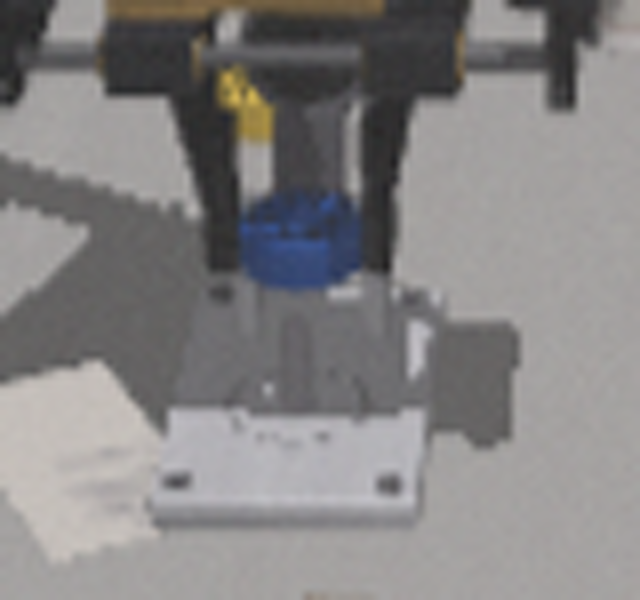

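View pics/top2.png

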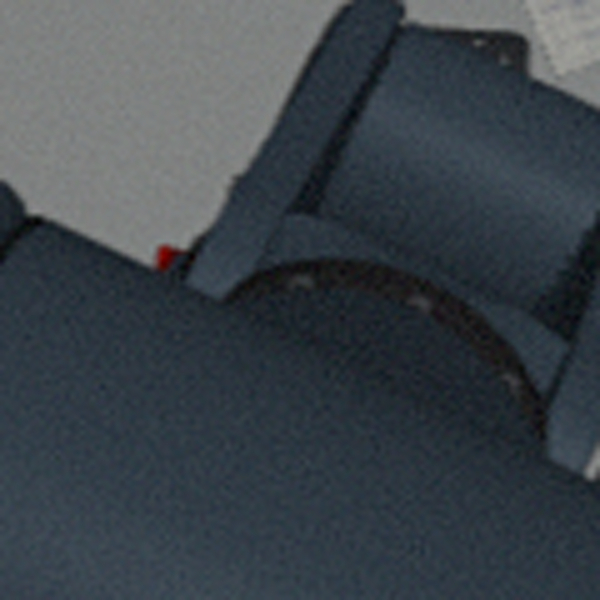

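```bash
python3 - <<'E'
from h import *
s=cv2.imread("pics/side2r.png");s0=cv2.imread("pics/side0.png")
for sm in(100,130):
    b=blob(s,100,130,(250,205,285,230),sm);print(b,onz("side",*b[0],.0808-.0156+.008))
q=lambda u,v:((u+.5)/6.3-.5+235,(v+.5)/6.3-.5+170)
# post column center by rows in original side picture
c=cv2.resize(s0[170:265,235:300],None,fx=6.3,fy=6.3,interpolation=cv2.INTER_CUBIC)
y=cv2.GaussianBlur(cv2.cvtColor(c,cv2.COLOR_BGR2GRAY),(0,0),2).astype(float)
for v in range(385,445,10):
    r=y[v,165:240];d=np.clip(r.max()-r-25,0,None) if 0 else np.clip(np.median(r)-r-15,0,None);u=165+(d*np.arange(75)).sum()/d.sum();print(v,round(u,1),q(u,v), proj("side",(.502,-.108,.045-.033*(v-383)/62)))
E
```

```text
((267.0567476158794, 219.76664264064465), (15.25, 11.5), (269.4321428571429, 218.375, 4.375)) [ 0.50359099 -0.11052823  0.0732    ]
((266.8782206119163, 222.0837646652864), (10.25, 5.75), (265.875, 222.125, 0.1875)) [ 0.50379481 -0.1225264   0.0732    ]
385 197.1 (np.float64(265.8588021270641), 230.6904761904762) (np.float64(266.9312738966358), np.float64(229.43999332752588))
395 200.4 (np.float64(266.3837026559799), 232.27777777777777) (np.float64(267.01284152879225), np.float64(231.26151452940195))
405 201.3 (np.float64(266.5360060174055), 233.86507936507937) (np.float64(267.0940742962338), np.float64(233.07555772607247))
415 201.0 (np.float64(266.4881256628245), 235.45238095238096) (np.float64(267.1749742568481), np.float64(234.88216887309088))
425 201.6 (np.float64(266.5768758631272), 237.03968253968253) (np.float64(267.2555434516948), np.float64(236.68139355022493))
435 198.2 (np.float64(266.03846153846155), 238.62698412698413) (np.float64(267.33578390517766), np.float64(238.47327696528976))
```

```bash
python3 -m crank '[[-0.0028,0.02,-0.0046,0,0,0,-1],[-0.0028,0.03,-0.0046,0,0,0,-1],[-0.0028,0.036,-0.0046,0,0,0,-1],[-0.0028,0.036,-0.0046,0,0,0,-1]]' 20
python3 - <<'E'
from h import *
rows([(.5013,-.1083,.055),(.5013,-.1083,.0285)],goal(1))
E
```

```text
time: 7.05
position: [0.5, -0.1081, 0.0618]
tool_rot: [-0.49, 0.51, -0.509, 0.49]
ft_force: [0.8, -0.8, -0.4]
grip_width: 0.0397
t 7.05 p [ 0.5    -0.1081  0.0618] w0.0397249 F [ 0.8 -0.8 -0.4] q [-0.43  0.66  1.85  0.    0.63 -0.39] tilt [-0.001  0.    -1.   ]
(0.5013, -0.1083, 0.055) [0.0003, 0.0135, 0.0026, 0.0002, -0.0001, -0.0001] dist 0.007 ang 0.0
(0.5013, -0.1083, 0.0285) [0.0003, 0.0665, 0.0026, 0.0002, -0.0001, -0.0001] dist 0.033 ang 0.0
```

```bash
for i in 1 2 3; do python3 -m crank '[[0,0,0,0,0,0,-1]]' 20 | sed -n 2,2p; done; python3 -m crank '[[0,0.006,0,0,0,0,-1],[0,0.012,0,0,0,0,-1],[0,0.012,0,0,0,0,-1]]' 20
```

```text
position: [0.5003, -0.1082, 0.0621]
position: [0.5003, -0.1082, 0.0621]
position: [0.5002, -0.1082, 0.0621]
time: 7.8
position: [0.4999, -0.108, 0.0557]
tool_rot: [-0.49, 0.51, -0.509, 0.49]
ft_force: [0.6, -0.1, 0.1]
grip_width: 0.0391
```

```bash
python3 -m crank '[[0,0.004,0.002,0,0,0,-1],[0,0.012,0.002,0,0,0,-1],[0,0.02,0.002,0,0,0,-1],[0,0.02,0.002,0,0,0,-1]]' 20; python3 -m crank '[[0,0.008,0,0,0,0,-1],[0,0.016,0,0,0,0,-1],[0,0.024,0,0,0,0,-1],[0,0.024,0,0,0,0,-1]]' 20
```

```text
time: 8.3
position: [0.5009, -0.1081, 0.0456]
tool_rot: [-0.49, 0.51, -0.509, 0.49]
ft_force: [0.4, -0.4, -1.0]
grip_width: 0.0395
time: 8.8
position: [0.5009, -0.1081, 0.0337]
tool_rot: [-0.49, 0.51, -0.509, 0.49]
ft_force: [0.0, 0.0, -0.4]
grip_width: 0.0396
```

Sliding freely on the post; lower the last 6 mm.

```bash
python3 -m crank '[[0,0.005,0,0,0,0,-1],[0,0.01,0,0,0,0,-1],[0,0.0115,0,0,0,0,-1],[0,0.0115,0,0,0,0,-1]]' 20;  python3 -m crank '[[0,0.002,0,0,0,0,-1],[0,0.002,0,0,0,0,-1]]' 20
```

```text
time: 9.3
position: [0.5011, -0.1082, 0.0283]
tool_rot: [-0.49, 0.51, -0.509, 0.49]
ft_force: [0.4, 0.1, -0.2]
grip_width: 0.0395
time: 9.55
position: [0.5013, -0.1082, 0.0276]
tool_rot: [0.49, -0.509, 0.51, -0.49]
ft_force: [-0.4, -0.0, 2.3]
grip_width: 0.0396
```

```bash
python3 -m crank '[[0,0,0,0,0,0,1],[0,0,0,0,0,0,1],[0,0,0,0,0,0,1],[0,-0.05,0,0,0,0,1],[0,-0.16,0,0,0,0,1],[0,-0.27,0,0,0,0,1],[0,-0.27,0,0,0,0,1]]' 20
python3 - <<'E'
from h import *
rows([(.4769,-.3315,.165),(.4769,-.3315,.06)],goal(1))
E
```

```text
time: 10.42
position: [0.5039, -0.1093, 0.1663]
tool_rot: [0.489, -0.506, 0.513, -0.492]
ft_force: [-0.5, -0.0, 0.6]
grip_width: 0.0862
t 10.43 p [ 0.5039 -0.1093  0.1663] w0.0861843 F [-0.5 -0.   0.6] q [-0.43  0.48  1.78  0.    0.87 -0.39] tilt [ 0.009 -0.004 -1.   ]
(0.4769, -0.3315, 0.165) [0.4461, 0.004, -0.0372, -0.0029, -0.0, 0.0012] dist 0.224 ang 0.6
(0.4769, -0.3315, 0.06) [0.4453, 0.214, -0.0391, -0.0029, -0.0, 0.0012] dist 0.248 ang 0.6
```

```bash
python3 -m crank '[[0.12,0,-0.01,0,0,0,1],[0.24,0,-0.02,0,0,0,1],[0.36,0,-0.032,0,0,0,1],[0.448,0,-0.032,0,0,0,1],[0.448,0.08,-0.032,0,0,0,1],[0.448,0.16,-0.032,0,0,0,1],[0.448,0.19,-0.032,0,0,0,1],[0.448,0.19,-0.032,0,0,0,1],[0.448,0.19,-0.032,0,0,0,1]]' 20
python3 - <<'E'
from h import *
rows([(.4767,-.3315,.06),(.4767,-.3315,.017)],goal(1))
t=vision.camera("top");s=vision.camera("side")
cv2.imwrite("pics/top3.png",cv2.resize(t[170:310,220:440],None,fx=3.5,fy=3.5,interpolation=cv2.INTER_CUBIC));cv2.imwrite("pics/side3.png",s);cv2.imwrite("pics/side3c.png",cv2.resize(s[170:310,200:340],None,fx=4.2,fy=4.2,interpolation=cv2.INTER_CUBIC))
E
```

```text
time: 11.55
position: [0.4774, -0.3318, 0.0683]
tool_rot: [0.49, -0.509, 0.51, -0.49]
ft_force: [0.1, -0.7, 0.7]
grip_width: 0.0871
t 11.55 p [ 0.4774 -0.3318  0.0683] w0.0870551 F [ 0.1 -0.7  0.7] q [-0.8   0.71  1.67  0.    0.76 -0.76] tilt [ 0.001 -0.001 -1.   ]
(0.4767, -0.3315, 0.06) [-0.0007, 0.0166, -0.0014, -0.0005, 0.0, 0.0005] dist 0.008 ang 0.1
(0.4767, -0.3315, 0.017) [-0.0008, 0.1026, -0.0015, -0.0005, 0.0, 0.0005] dist 0.051 ang 0.1
```

View pics/top3.png

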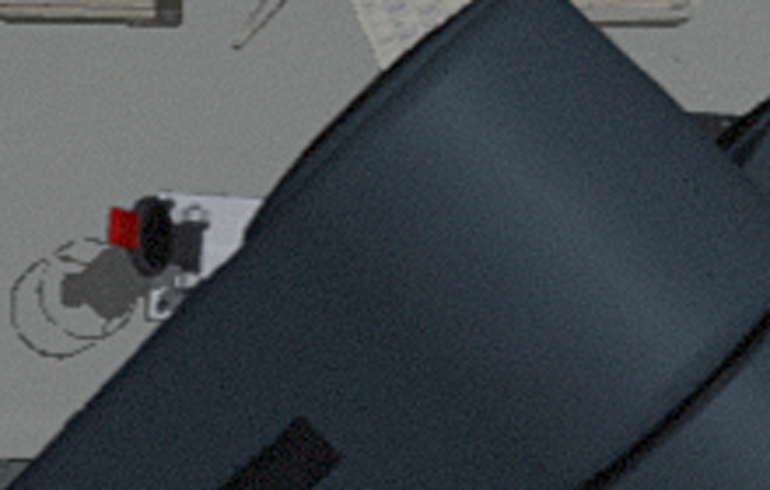

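View pics/side3c.png

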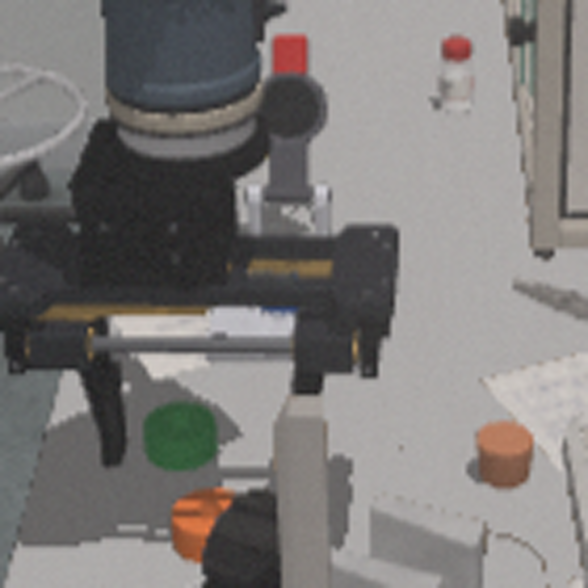

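```bash
python3 -m crank '[[-0.001,0.03,-0.002,0,0,0,1],[-0.001,0.07,-0.002,0,0,0,1],[-0.001,0.1,-0.002,0,0,0,1],[-0.001,0.103,-0.002,0,0,0,1],[-0.001,0.103,-0.002,0,0,0,1]]' 20
python3 - <<'E'
from h import *
rows([(.4767,-.3315,.017)],goal(1))
E
python3 -m crank '[[0,0,0,0,0,0,-1],[0,0,0,0,0,0,-1],[0,0,0,0,0,0,-1],[0,0,0,0,0,0,-1],[0,0,0,0,0,0,-1],[0,0,0,0,0,0,-1]]' 20
```

```text
time: 12.28
position: [0.4756, -0.3309, 0.0157]
tool_rot: [-0.49, 0.51, -0.509, 0.49]
ft_force: [0.5, -0.2, -0.2]
grip_width: 0.0869
t 12.28 p [ 0.4756 -0.3309  0.0157] w0.0869001 F [ 0.5 -0.2 -0.2] q [-0.8   0.79  1.69 -0.    0.66 -0.76] tilt [-0.  0. -1.]
(0.4767, -0.3315, 0.017) [0.0012, -0.0025, 0.0022, 0.0001, -0.0001, -0.0] dist 0.002 ang 0.0
time: 13.02
position: [0.4756, -0.3309, 0.0158]
tool_rot: [0.49, -0.509, 0.509, -0.49]
ft_force: [-0.5, 0.4, 0.1]
grip_width: 0.0397
```

```bash
python3 -m crank '[[0,-0.05,0,0,0,0,-1],[0,-0.15,0,0,0,0,-1],[0,-0.22,0,0,0,0,-1],[-0.1,-0.22,0.01,0,0,0,-1],[-0.2,-0.22,0.02,0,0,0,-1],[-0.3,-0.22,0.034,0,0,0,-1],[-0.4,-0.22,0.034,0,0,0,-1],[-0.447,-0.22,0.034,0,0,0,-1],[-0.447,-0.22,0.034,0,0,0,-1],[-0.447,-0.22,0.034,0,0,0,-1]]' 20
python3 -m crank '[[0,0.03,0,0,0,0,-1],[0,0.06,0,0,0,0,-1],[0,0.075,0,0,0,0,-1],[0,0.075,0,0,0,0,-1],[0,0.075,0,0,0,0,-1]]' 20
python3 - <<'E'
from h import *
rows([(.501,-.1078,.0615)],goal(1))
s=vision.camera("side")
cv2.imwrite("pics/side4.png",s);cv2.imwrite("pics/side4c.png",cv2.resize(s[190:265,230:310],None,fx=7,fy=7,interpolation=cv2.INTER_CUBIC))
b=blob(s,3,20,(245,200,290,240),120);print(b)
for z in(.075,.08):print(onz("side",*b[0],z))
E
```

```text
time: 14.28
position: [0.5016, -0.1089, 0.1259]
tool_rot: [0.49, -0.509, 0.51, -0.49]
ft_force: [0.1, 0.2, -0.8]
grip_width: 0.0399
time: 14.9
position: [0.5013, -0.1083, 0.0883]
tool_rot: [0.49, -0.509, 0.51, -0.49]
ft_force: [0.4, 0.2, -0.9]
grip_width: 0.0398
t 14.9 p [ 0.5013 -0.1083  0.0883] w0.039768 F [ 0.4  0.2 -0.9] q [-0.43  0.62  1.84  0.    0.69 -0.39] tilt [ 0. -0. -1.]
(0.501, -0.1078, 0.0615) [-0.001, 0.0535, -0.0007, -0.0, -0.0001, 0.0] dist 0.027 ang 0.0
((266.09317150913324, 216.19952188304524), (15.25, 13.5), None)
[ 0.50038156 -0.09493233  0.075     ]
[ 0.50110176 -0.10428929  0.08      ]
```

View pics/side4c.png

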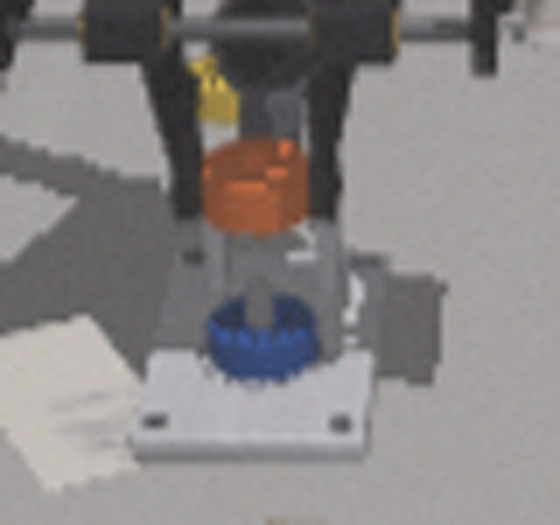

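```bash
python3 -m crank '[[0,0.03,0,0,0,0,-1],[0,0.05,0,0,0,0,-1],[0,0.058,0,0,0,0,-1],[0,0.064,0,0,0,0,-1],[0,0.064,0,0,0,0,-1]]' 20;  python3 -m crank '[[0,0.006,0,0,0,0,-1],[0,0.013,0,0,0,0,-1],[0,0.013,0,0,0,0,-1]]' 20
```

```text
time: 15.58
position: [0.5012, -0.1082, 0.0561]
tool_rot: [-0.49, 0.51, -0.509, 0.49]
ft_force: [0.2, -0.5, 0.0]
grip_width: 0.0399
time: 15.95
position: [0.501, -0.1081, 0.0496]
tool_rot: [-0.49, 0.51, -0.509, 0.49]
ft_force: [0.1, 0.3, -1.2]
grip_width: 0.0397
```

Target is about TCP z = 0.0438 (underside at 28 mm).

```bash
python3 -m crank '[[0,0.004,0,0,0,0,-1],[0,0.008,0,0,0,0,-1],[0,0.011,0,0,0,0,-1],[0,0.011,0,0,0,0,-1]]' 20;  python3 -m crank '[[0,0.002,0,0,0,0,-1],[0,0.002,0,0,0,0,-1]]' 20
```

```text
time: 16.45
position: [0.5011, -0.1082, 0.0442]
tool_rot: [-0.49, 0.51, -0.509, 0.49]
ft_force: [0.4, 0.6, -0.2]
grip_width: 0.0397
time: 16.7
position: [0.5012, -0.1082, 0.0438]
tool_rot: [0.49, -0.509, 0.51, -0.49]
ft_force: [-0.7, 1.1, 4.3]
grip_width: 0.0401
```

```bash
python3 -m crank '[[0,0,0,0,0,0,1],[0,0,0,0,0,0,1],[0,0,0,0,0,0,1],[0,-0.05,0,0,0,0,1],[0,-0.16,0,0,0,0,1],[0,-0.27,0,0,0,0,1],[0,-0.35,0,0,0,0,-1],[0,-0.35,0,0,0,0,-1]]' 20
python3 - <<'E'
from h import *
rows([(.5065,.031,.22),(.5065,.031,.139)],goal(1))
s=vision.camera("side")
cv2.imwrite("pics/side5.png",s);cv2.imwrite("pics/side5c.png",cv2.resize(s[190:265,230:310],None,fx=7,fy=7,interpolation=cv2.INTER_CUBIC))
E
```

```text
time: 17.7
position: [0.5032, -0.109, 0.2215]
tool_rot: [0.489, -0.507, 0.512, -0.491]
ft_force: [-0.1, 0.5, -1.4]
grip_width: 0.0743
t 17.7 p [ 0.5032 -0.109   0.2215] w0.0743292 F [-0.1  0.5 -1.4] q [-0.43  0.4   1.73  0.    1.01 -0.39] tilt [ 0.007 -0.003 -1.   ]
(0.5065, 0.031, 0.22) [-0.28, 0.0021, -0.004, -0.0024, -0.0, 0.001] dist 0.14 ang 0.5
(0.5065, 0.031, 0.139) [-0.2805, 0.1641, -0.0052, -0.0024, -0.0, 0.001] dist 0.163 ang 0.5
```

View pics/side5c.png

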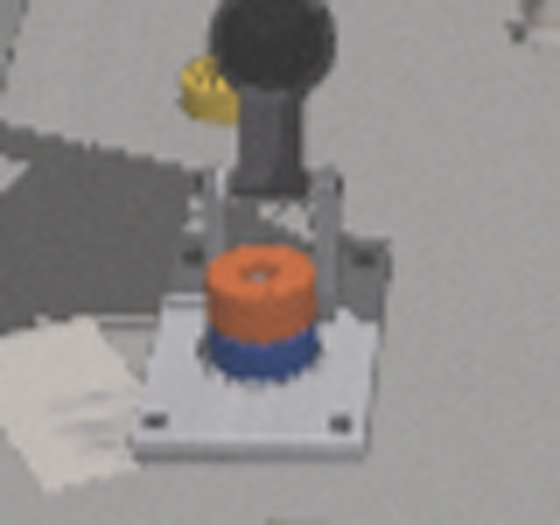

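```bash
python3 -m crank '[[-0.12,0,0,0,0,0,-1],[-0.24,0,0,0,0,0,-1],[-0.282,0,0,0,0,0,-1],[-0.282,0,0,0,0,0,-1],[-0.282,0,0,0,0,0,-1],[-0.282,0.08,0,0,0,0,-1],[-0.282,0.16,0,0,0,0,-1],[-0.282,0.16,0,0,0,0,-1],[-0.282,0.16,0,0,0,0,-1]]' 20
python3 - <<'E'
from h import *
rows([(.5065,.031,.139)],goal(1))
s=vision.camera("side")
cv2.imwrite("pics/side6c.png",cv2.resize(s[140:265,210:330],None,fx=4.7,fy=4.7,interpolation=cv2.INTER_CUBIC))
E
```

```text
time: 18.88
position: [0.5073, 0.0317, 0.139]
tool_rot: [0.49, -0.51, 0.51, -0.49]
ft_force: [-0.1, 0.3, -0.1]
grip_width: 0.0003
t 18.88 p [0.5073 0.0317 0.139 ] w0.00032209 F [-0.1  0.3 -0.1] q [-0.16  0.52  1.82 -0.    0.8  -0.12] tilt [ 0.001 -0.    -1.   ]
(0.5065, 0.031, 0.139) [0.0015, -0.0001, -0.0016, -0.0003, -0.0005, 0.0001] dist 0.001 ang 0.1
```

View pics/side6c.png

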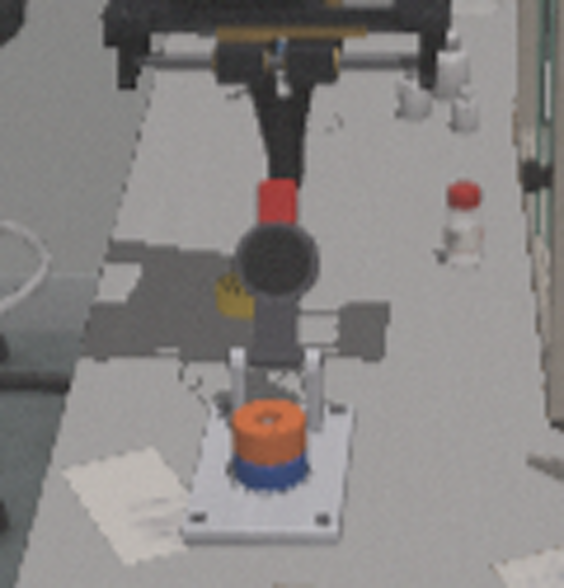

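```bash
python3 -m crank '[[0.04,0,0,0,0,0,-1],[0.08,0,0,0,0,0,-1],[0.12,0,0,0,0,0,-1],[0.145,0,0,0,0,0,-1],[0.165,0,0,0,0,0,-1],[0.185,0,0,0,0,0,-1],[0.204,0.003,0,0,0,0,-1],[0.222,0.006,0,0,0,0,-1],[0.222,0.006,0,0,0,0,-1]]' 20
python3 - <<'E'
from h import *
rows([(.5021,-.0788,.136)],goal(1))
s=vision.camera("side")
cv2.imwrite("pics/side7c.png",cv2.resize(s[140:265,210:330],None,fx=4.7,fy=4.7,interpolation=cv2.INTER_CUBIC))
E
```

```text
time: 20.05
position: [0.5022, -0.079, 0.135]
tool_rot: [-0.49, 0.51, -0.51, 0.49]
ft_force: [0.0, 0.4, 0.6]
grip_width: 0.0007
t 20.05 p [ 0.5022 -0.079   0.135 ] w0.000710731 F [0.  0.4 0.6] q [-0.38  0.53  1.82 -0.    0.8  -0.34] tilt [-0. -0. -1.]
(0.5021, -0.0788, 0.136) [-0.0003, -0.002, -0.0003, 0.0002, -0.0003, 0.0001] dist 0.001 ang 0.1
```

View pics/side7c.png

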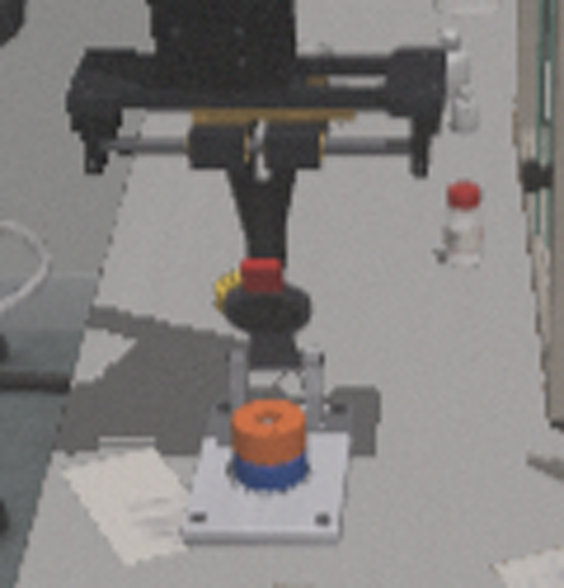

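Cap now leans over the stack as planned. Continue round the arc.

```bash
python3 -m crank '[[0.017,0.01,0,0,0,0,-1],[0.033,0.023,0,0,0,0,-1],[0.047,0.037,0,0,0,0,-1],[0.059,0.053,0,0,0,0,-1],[0.068,0.07,0,0,0,0,-1],[0.076,0.089,0,0,0,0,-1],[0.081,0.108,0,0,0,0,-1],[0.083,0.12,0,0,0,0,-1],[0.083,0.126,0,0,0,0,-1],[0.083,0.126,0,0,0,0,-1]]' 20
python3 - <<'E'
from h import *
s=vision.camera("side")
cv2.imwrite("pics/side8c.png",cv2.resize(s[140:265,210:330],None,fx=4.7,fy=4.7,interpolation=cv2.INTER_CUBIC))
E
```

```text
time: 21.35
position: [0.5009, -0.1197, 0.0725]
tool_rot: [0.49, -0.509, 0.51, -0.49]
ft_force: [-0.4, -0.7, -0.7]
grip_width: 0.0004
```

View pics/side8c.png

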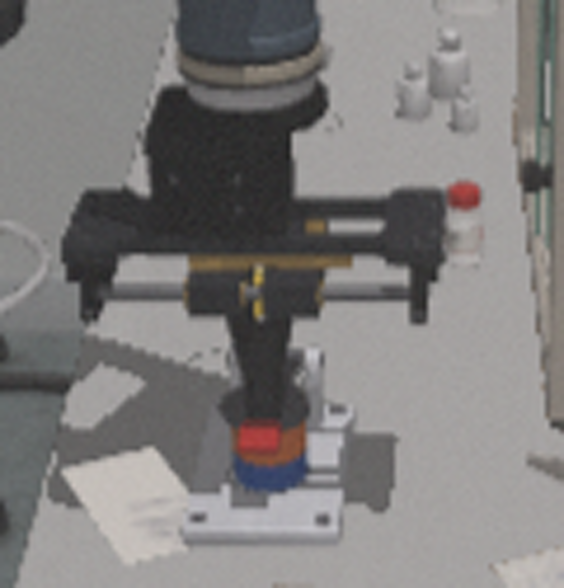

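Nearly shut, with no reaction yet. I'll press down until force shows.

```bash
python3 -m crank '[[0,0.003,0,0,0,0,-1],[0,0.003,0,0,0,0,-1]]' 20; python3 -m crank '[[0,0.003,0,0,0,0,-1],[0,0.003,0,0,0,0,-1]]' 20
```

```text
time: 21.65
position: [0.501, -0.1197, 0.0722]
tool_rot: [0.49, -0.509, 0.51, -0.491]
ft_force: [-2.6, 0.4, 11.5]
grip_width: -0.0001
time: 21.9
position: [0.501, -0.1197, 0.072]
tool_rot: [0.49, -0.509, 0.51, -0.491]
ft_force: [-4.3, 1.5, 22.0]
grip_width: 0.0004
```

```bash
python3 -m crank '[[0,-0.02,0,0,0,0,-1],[0,-0.12,0,0,0,0,-1],[0,-0.24,0,0,0,0,-1],[-0.1,-0.34,-0.1,0,0,0,-1],[-0.2,-0.36,-0.2,0,0,0,-1],[-0.3,-0.36,-0.2,0,0,0,-1],[-0.4,-0.36,-0.2,0,0,0,-1],[-0.5,-0.36,-0.2,0,0,0,-1],[-0.6,-0.36,-0.2,0,0,0,-1],[-0.6,-0.36,-0.2,0,0,0,-1]]' 20
python3 - <<'E'
from h import *
s=vision.camera("side");t=vision.camera("top")
cv2.imwrite("pics/side9.png",s);cv2.imwrite("pics/top9.png",t)
cv2.imwrite("pics/f.png",np.hstack([cv2.resize(s[195:265,230:300],(390,390),interpolation=cv2.INTER_CUBIC),cv2.resize(t[200:280,235:315],(390,390),interpolation=cv2.INTER_CUBIC)]))
for n,lo,hi,bs,bt in(("vial",172,180,(300,175,318,196),(160,180,180,200)),("stopper",3,18,(308,266,332,290),(360,178,388,202))):
  for nm,im,im0,b in(("side",s,cv2.imread("pics/side0.png"),bs),("top",t,cv2.imread("pics/top0.png"),bt)):
    try:print(n,nm,blob(im0,lo,hi,b,90)[0],blob(im,lo,hi,b,90)[0])
    except Exception as e:print(n,nm,e)
g=blob(t,170,180,(280,225,330,265),90);print('tab top',g,onz("top",*g[0],.058))
g2=blob(s,170,180,(245,215,290,255),90);print('tab side',g2,tri(g[0],g2[0]))
E
```

```text
time: 23.15
position: [0.4119, 0.1868, 0.2494]
tool_rot: [-0.491, 0.508, -0.508, 0.492]
ft_force: [-0.3, -0.3, 0.1]
grip_width: 0.0004
vial side max() iterable argument is empty
vial top (166.9571197411003, 192.01820388349515) (167.9911616161616, 186.10479797979798)
stopper side (319.7887492665754, 277.5322951300606) (319.7723205554469, 277.539287111285)
stopper top (372.16422919316096, 189.77730676840469) (372.11543859649123, 189.86998245614035)
tab top ((310.5498665141114, 243.2463768115942), (3.5, 10.0), None) [ 0.49951435 -0.13194836  0.058     ]
tab side ((269.15705128205127, 229.89423076923077), (1.25, 1.25), None) (array([ 0.50456692, -0.13160931,  0.05521152]), np.float64(0.009455673816868012))
```

View pics/f.png

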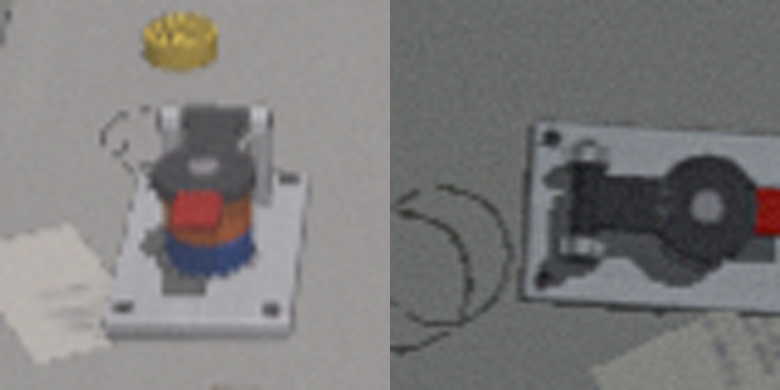

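View pics/top9.png

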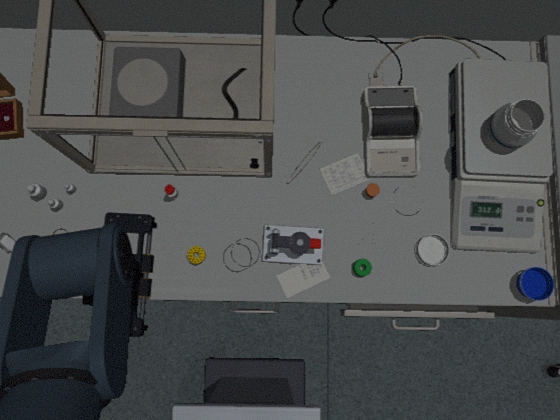

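```bash
python3 - <<'E'
from h import *
s=cv2.imread("pics/side9.png");t=cv2.imread("pics/top9.png")
g=blob(t,0,6,(300,230,330,258),150);g2=blob(s,0,4,(255,225,275,240),130)
print(g,g2,tri(g[0],g2[0]))
for n in("top",):print([blob(cv2.imread(f"pics/{n}{k}.png"),0,6,(160,180,180,200),150)[0] for k in(0,9)])
E
```

```text
((314.94943737480855, 243.0830240367621), (10.5, 9.5), (313.89351851851853, 243.6712962962963, 1.6875)) ((264.8432866556837, 232.60152388797366), (9.25, 7.25), (264.125, 233.375, 0.0625)) (array([ 0.49978495, -0.14188656,  0.05451599]), np.float64(0.00137773756809519))
[(169.11552649228705, 188.8440643863179), (169.1070108427797, 188.96580827994086)]
```

```bash
python3 - <<'E'
from rig import robot
o=robot.get_obs();print(o['time'],o['ft_force'],abs(o['joint_velocities']).max());print(robot.hand_in())
E
```

```text
23.25 [-0.12197234 -0.19873134 -0.55250348] 0.03932767404376366
the job is handed in; nothing more can be done
None
```

I loaded the jig and handed it in at about 23 s. The blue support went onto the post first, the orange spacer on top of it, and then I swung the cap over with the closed fingers and pressed it shut. The hand-in reports no verdict, so what follows is from my own checks.

**Seating:** Both rings slid down the post with almost no force. The support met the plate at 2.3 N and the spacer met the support at 4.3 N. A side picture taken before closing the cap shows both rings stacked flat around the post.

**Cap:** It reached a hard stop at 22 N with the fingertips about 58 mm above the bench, where its top should be when shut. The tab measured from two views is at (0.500, -0.142, 0.0545) m, within about 2 mm of where it should be when shut.

**Bystanders:** The vial moved less than 0.2 px in the top view, and the stopper less than 0.2 px in both views. I only checked the tweezers by eye, and they look unmoved. I did not touch the green and yellow look-alikes, and the arm ended clear of everything.

**Disagreements:**
- The two cameras differed by about 1.5 mm on the post's x position. I went between them, and the bore's clearance covered the difference.
- The two-view position of the spacer was poor because the side view was partly blocked. It gave a mid-height of 14 mm instead of 10 mm, so I used the top view with the given height, and the grip closed on it at 39.7 mm as expected.
- One red-colour mask gave wrong vial and tab readings at the end. I redid those with a corrected mask.

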